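# Put the drip tray back under the griddle

### The arm

A 6-joint arm with a two-finger parallel gripper is mounted at the origin on a cart in front of the work surface, level with it; the furniture and walls round the work are solid. World frame = base frame: x ahead of the robot, y to its left, z up, the work surface at z = 0. Lengths are in m, angles in degrees, forces in N, time in s.
With the tool pointing down it reaches from about 0.25 to 0.8 m from the base axis. Payload 8.5 kg.
Tool frame: the origin (TCP) lies midway between the tips of the shut fingers; the grasp point (between the pads) lies 19 mm behind it; z points along the fingers, y is the line along which they close (so a half turn about z gives the same grasp; the last joint's range is limited). The gripper opens to 85 mm and grips with 20 to 120 N. Pads are 22 mm wide; open, the fingers measure 114 mm over their backs; the gripper's body (76 mm by 85 mm) begins 54 mm behind the grasp point. The pads swing forward as they close: fully open they stand 13 mm farther back than shut.
Start: joints at [-63.942, 13.648, -0.773, 75.585, 0, 90], TCP at [0.231, -0.472, 0.231] pointing down, gripper open.
Joint ranges: [-152.45, 152.45], [-59.26, 108.67], [-65.41, 83.53], [-104.44, 129.93], [-82.83, 76.93], [-180, 180]. Speed limits (degrees/s): [127.2, 127.2, 159.86, 180, 180, 180].

### API

Orientations are given as a 3x3 rotation matrix whose columns are the frame's x, y, z axes.
In Python, from bench import arm gives the robot as it stands.
- The arm moves only by the tool send_rows, never from a script. Its argument "motion" is a list of rows, each a list of 4 numbers: the shift along the tool's x, y, z in mm, then the turn about the tool's z in degrees. In form: [[x, y, z, yaw], ...]. A call has exactly 8 rows; each row is the pose to reach, as a shift and turn from the pose commanded when the call began, along the tool's axes at that moment; what a row does not reach only later rows make up. A row lasts 1/10 s, in which the tool goes at most 50 mm and 8.59 degrees, less where a joint would pass 70% of its speed; a pose out of reach is approached as far as the arm can. A call with a gripper value outside its range is refused whole. "hand" is the closure, from 0 (fully open) to 1 (shut), set as the call begins (left out, the last holds). The fingers move at their own pace and stop on an object; the grip force is fixed at half the most. Time passes only in rows, so rows that repeat a pose let the fingers close, or fill a call up. It gives the time, the measured TCP pose, the force, the opening and the grip force at its end, in the units of the state.
- arm.state(): the state, without advancing time (a new reading comes with each control period).
- arm.get_image(name): name is "scene" or "top"; returns a dict with "pixels" (384x512x3 uint8, blue, green, red), "camera_matrix" (3x3 intrinsics, pixels), "rvec" (rotation vector, rad) and "tvec" (3), from world to camera coordinates, as OpenCV has them. Camera axes: x right, y down, z forward; pixel columns grow to the right and rows downward; lengths in m; the calibration is good to about 2 mm. A picture is of the moment at which its call begins. There is no depth.
- arm.close_job(): hands the job in; it is judged then, once.
The state is a dict: "time": time; "joints": joint angles; "joint_vel": joint speeds; "effort": joint torques, N m; "ee_pos": TCP position; "eef_rot": TCP orientation; "contact_force": force on the tool from outside, world axes, zero at the start; "moment": the same for the moment, N m; "opening": finger opening in m; "gripper_force": force on a finger pad.
Only numpy, scipy, OpenCV 4.12 (cv2) and the standard library are available. Lean on these libraries where they do the work, as an engineer would, in place of code of your own. Each camera call takes 0.05 s, during which the arm holds its last target. There are 200 camera calls.

### The job

The griddle's drip tray lies on the turntable, with a food tin standing close beside its handle. Lift the tray off by its pan and set it down flat on the cooktop in front of the griddle, let go, then take it again by its handle and slide it into the slot under the griddle until it is fully home, its front plate against the griddle. Leave the tin standing on the turntable, and do not disturb the salt shaker and the pepper mill.

Things in the scene. Friction and masses are not known exactly. Their poses are not given: they have to be found in the camera images.
- drip_tray: Drip tray, 0.2 to 0.4 kg: open steel pan 140 long (x) x 64 wide (y) x 14 high, walls 4; steel front plate 96 wide, 26 high, 4 thick across its -x end (x = -70 to -74); from it a black bar handle on to x = -149. Origin: centre of the pan's underside; x points from handle to nose (x = +70), z up. Centre of mass about 25 towards the handle. Pinch the pan from above across its width.
- tray_handle (a point): Grip point of the tray's handle: on its middle line, 122 behind the tray's origin (48 in front of the front plate), 11 above the tray's underside. The handle is 22 wide (y), 14 high (4 to 18 above the tray's underside), 75 long.
- griddle: Fixed low electric griddle on the white cooktop (z = 0): 170 deep (x) x 170 wide (y), 192 over the side grips, 60 high. Origin: centre of its underside, at cooktop height; its front face, the plane x = -85, has the slot for the tray and faces its own -x; z up. With the tray home, the tray's origin is at x = -15, y = 0 in this frame.
- slot_mouth (a point): Middle of the slot's mouth, on the griddle's front face at cooktop height. The slot runs from here along the griddle's +x, under the hot plate: 74 wide (y), 30 high, 150 deep; over the first 16 the mouth flares to 86 wide. The cooktop is its floor. Home: the tray's x along the griddle's x, the back of its front plate on the front face, so its origin is 70 further in than this point.
- turntable: Foot of a low wooden turntable, fixed on the wooden worktop (which is 7 below the cooktop). The disc on it, 280 in diameter, spins freely; its flat top is 36 above this origin (the centre of the foot's underside), i.e. at z = 0.029.
- tomato_tin: Loose food tin, 75 in diameter, 58 high, standing on the turntable about 11 from the side of the tray's handle, so that no finger fits between them. Origin: centre of its underside, z up.
- salt_shaker: Loose salt shaker, 44 in diameter, 90 high, standing at the back of the cooktop. Origin: centre of its underside.
- pepper_mill: Loose wooden pepper mill, 58 in diameter, 170 high, standing at the back of the cooktop. Origin: centre of its underside.
Things that resemble listed ones, but are neither listed nor needed, are in the scene too. What is shaped like the tomato_tin but red is not meant.

How it is judged (in metres and radians):
On the way, in this order (a step that is already met when the one before it is completed fails the run):
1. the tray lies flat on the cooktop in front of the griddle, outside the slot or with no more than its nose (70 mm) in it, let go and at rest (height (world z) of drip_tray between -0.004 and 0.006 m and angle between drip_tray's own z axis and vertical below 0.06 rad and contact force between the fingers and drip_tray below 0.2 N and linear speed of drip_tray below 0.02 m/s and x of drip_tray in the frame of griddle between -0.32 and -0.085 m and y of drip_tray in the frame of griddle between -0.15 and 0.15 m), for 0.2 s.
2. the tray, held or pushed by its handle, slides into the slot (x of drip_tray in the frame of griddle above -0.08 m and contact force between the fingers and drip_tray above 0.3 N and distance between the grasp point and tray_handle below 0.06 m), for 0.1 s.
At the end, for the whole second after the job is handed in: The tray lies flat and at rest in the griddle's slot, nose first, its front plate within 5 mm of the griddle's front face; the tin stands on the turntable; the salt shaker and the pepper mill are within 30 mm of where they stood (x of drip_tray in the frame of griddle between -0.02 and -0.01 m and y of drip_tray in the frame of griddle between -0.008 and 0.008 m and angle between the x axis of drip_tray and the x axis of griddle, either way round below 0.09 rad and angle between drip_tray's own z axis and vertical below 0.06 rad and height (world z) of drip_tray below 0.006 m and linear speed of drip_tray below 0.01 m/s and horizontal distance between tomato_tin and turntable below 0.14 m and height (world z) of tomato_tin above 0.022 m and angle between tomato_tin's own z axis and vertical below 0.1 rad and distance of each of salt_shaker, pepper_mill from where it was at the start of the episode below 0.03 m); the robot touches nothing.
It fails at once if the tin is knocked over or off the turntable (angle between tomato_tin's own z axis and vertical above 0.35 rad or height (world z) of tomato_tin below 0.01 m).
It fails at once if the salt shaker or the pepper mill is knocked away (distance of any of salt_shaker, pepper_mill from where it was at the start of the episode above 0.05 m).
It also fails if it takes over 56 s, if anything falls off the work surface, if the arm or the gripper's body presses on something with over 40 N, if the wrist force passes 120 N, or if a joint passes its speed limit or range.

## Working session

There is one attempt and no reset: what is moved stays moved. The work goes in short steps, Python scripts to look and compute and a tool call to move; the robot and the scene stay as the last step left them, time stands still between calls to the robot, and variables do not carry over. Pictures are saved under pics/ and viewed, at most 12 in all, crops included, and the job is handed in when it is done.

Besides the shell and the picture viewer there is one more tool, called after "Emit:" as a command line: name --pt "numbers of a row" for each row, then --argument value for the rest. send_rows: Moves the arm, as the interface text tells. Its arguments: {"type":"object","properties":{"motion":{"type":"array"},"hand":{"type":"number"}},"required":["motion"]}

```bash
mkdir -p pics; cat > h.py <<'E'
import numpy as np, cv2
from bench import arm
def grab(n,f=None):
    d=arm.get_image(n)
    if f: cv2.imwrite(f,d["pixels"])
    return d
def ray(d,uv,z):
    K=np.array(d["camera_matrix"]);R=cv2.Rodrigues(np.array(d["rvec"],float))[0];t=np.array(d["tvec"],float).ravel()
    uv=np.atleast_2d(np.array(uv,float));c=-R.T@t
    v=(R.T@np.linalg.inv(K)@np.c_[uv,np.ones(len(uv))].T).T
    return c+v*((z-c[2])/v[:,2])[:,None]
def proj(d,P):
    return cv2.projectPoints(np.atleast_2d(np.array(P,float)),np.array(d["rvec"],float),np.array(d["tvec"],float),np.array(d["camera_matrix"],float),None)[0].reshape(-1,2)
E
python3 - <<'E'
from h import *
for n in("top","scene"):
    d=grab(n,f"pics/{n}0.png")
    R=cv2.Rodrigues(np.array(d["rvec"]))[0];print(n,-R.T@np.array(d["tvec"]).ravel(),d["camera_matrix"])
s=arm.state();print(s["ee_pos"],s["eef_rot"],s["opening"],s["time"])
E
```

```text
top [ 0.42364463 -0.01339093  1.21580325] [[436.91623247   0.         253.16998554]
 [  0.         436.91623247 191.50427044]
 [  0.           0.           1.        ]]
scene [-0.03597395 -0.64724008  0.5057252 ] [[369.26786624   0.         257.16576939]
 [  0.         369.26786624 196.60557232]
 [  0.           0.           1.        ]]
[ 0.23045952 -0.47128691  0.23072051] [[ 8.98352387e-01  4.39275123e-01 -5.96353808e-04]
 [ 4.39275528e-01 -8.98351581e-01  1.20294961e-03]
 [-7.30954609e-06 -1.34263629e-03 -9.99999099e-01]] 0.08557422225950517 0.1
```

View pics/top0.png

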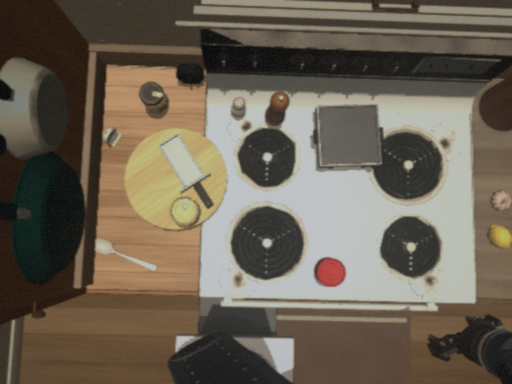

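View pics/scene0.png

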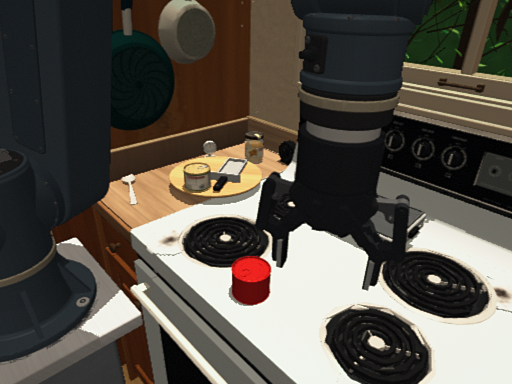

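Top view: the tray has its pan at about (183,160), plate at (195,183) and handle at (205,198). The wanted yellow tin is at (185,211). The griddle is at (348,136), shaker (238,105), mill (279,103). Lookalikes: the red tin at (330,271) and the jar at (153,97) are not the tin; the burners, spoon (125,255) and grey item (111,135) are not the tray. I'll check this in one close crop.

```bash
python3 - <<'E'
from h import *
im=cv2.imread("pics/top0.png")
a=cv2.resize(im[120:240,115:235],(0,0),fx=4,fy=4,interpolation=cv2.INTER_CUBIC)
b=cv2.resize(im[90:180,305:390],(340,480)[::1],interpolation=cv2.INTER_CUBIC)
b=cv2.resize(im[90:180,305:385],(320,360),interpolation=cv2.INTER_CUBIC)
b=cv2.copyMakeBorder(b,0,120,0,0,cv2.BORDER_CONSTANT)
cv2.imwrite("pics/crop1.png",np.hstack([a,b]))
E
```

```text
(no output)
```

View pics/crop1.png

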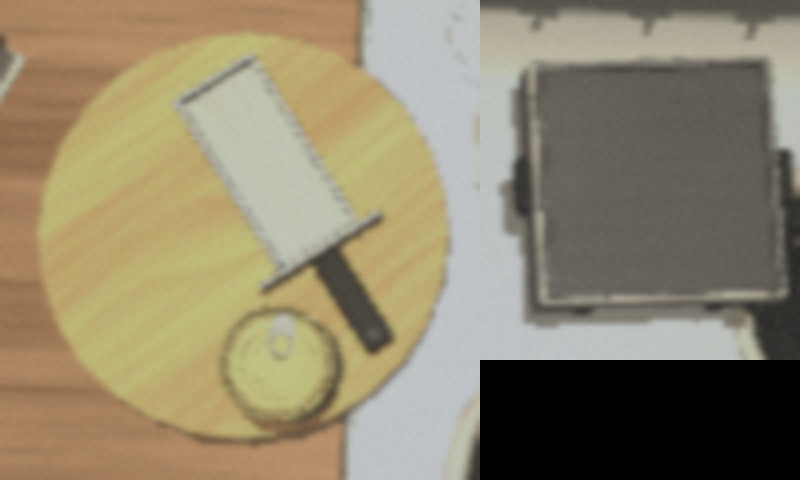

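The crop shows the tray with its nose corners at about (159,146) and (179,135), the plate from (181,192) to (210,174) and the handle end at (209,207). The yellow tin at (185,211) sits left of the handle. The griddle plate spans about (318,106) to (382,165).

```bash
python3 - <<'E'
from h import *
d=grab("top");im=d["pixels"];hsv=cv2.cvtColor(im,cv2.COLOR_BGR2HSV)
A=lambda x,y:(115+(x+.5)/4-.5,120+(y+.5)/4-.5)
f=lambda P:np.round(P,4).tolist()
n=ray(d,[A(177,103),A(255,58)],.043);print("nose",f(n),np.linalg.norm(n[0]-n[1]))
p=ray(d,[A(263,290),A(381,216)],.055);print("plate",f(p),np.linalg.norm(p[0]-p[1]))
h=ray(d,[A(378,348)],.047)[0];print("hend",f(h),np.linalg.norm(h-n.mean(0)))
ax=n.mean(0)-h;ax[2]=0;ax/=np.linalg.norm(ax);print("yaw",np.degrees(np.arctan2(ax[1],ax[0])),"origin",f(n.mean(0)-.07*ax),f(h+.149*ax),f(p.mean(0)+.072*ax))
print("tin",f(ray(d,[A(281,366)],.087)), "red",f(ray(d,[(330,271)],.058)))
# griddle plate
g=im.mean(2);m=((g<125)).astype(np.uint8);m[:95]=0;m[175:]=0;m[:,:312]=0;m[:,386:]=0
m=cv2.morphologyEx(m,cv2.MORPH_OPEN,np.ones((9,9)))
c=max(cv2.findContours(m,0,1)[0],key=cv2.contourArea);r=cv2.minAreaRect(c)
q=ray(d,cv2.boxPoints(r),.06);print("griddle",r,f(q),f(q.mean(0)),[np.linalg.norm(q[i]-q[i-1]) for i in range(4)])
B=lambda x,y:(305+(x-480+.5)/4-.5,90+(y+.5)/4-.5)
q=ray(d,[B(531,63),B(769,61),B(787,299),B(540,303)],.06);print("manual",f(q),f(q.mean(0)),[np.linalg.norm(q[i]-q[i-1]) for i in range(4)],[np.degrees(np.arctan2(*(q[i]-q[j])[1::-1])) for i,j in((0,3),(1,2),(0,1),(3,2))])
s=arm.state();print(s["joints"])
E
```

```text
nose [[0.6596, 0.2212, 0.043], [0.6923, 0.1699, 0.043]] 0.06087918466339122
plate [[0.5328, 0.1559, 0.055], [0.5848, 0.0795, 0.055]] 0.09244758562567981
hend [0.4968, 0.0789, 0.047] 0.2138295369977484
yaw 33.0915965007933 origin [0.6173, 0.1574, 0.043] [0.6217, 0.1602, 0.047] [0.6191, 0.157, 0.055]
tin [[0.481, 0.1376, 0.087]] red [[0.3358, -0.245, 0.058]]
griddle ((349.0, 139.5), (69.0, 72.0), 90.0) [[0.7808, -0.1941, 0.06], [0.7874, -0.3914, 0.06], [0.5971, -0.3907, 0.06], [0.5913, -0.1965, 0.06]] [0.6892, -0.2932, 0.06] [np.float64(0.18951299620334128), np.float64(0.19746234609249302), np.float64(0.19035145648792742), np.float64(0.1943051961220998)]
manual [[0.7801, -0.206, 0.06], [0.787, -0.3691, 0.06], [0.623, -0.381, 0.06], [0.6152, -0.2141, 0.06]] [0.7013, -0.2925, 0.06] [np.float64(0.16514943343565439), np.float64(0.1631876697280072), np.float64(0.1644907534841107), np.float64(0.1671168905091717)] [np.float64(2.7886931742940035), np.float64(4.158499909104841), np.float64(92.42271484482765), np.float64(92.67326580063917)]
[-6.39398451e+01  1.36728010e+01 -8.04129113e-01  7.55843748e+01
 -3.89631309e-04  9.00003023e+01]
```

Emit:
send_rows --pt "40 -26 0 -1" --pt "80 -52 0 -2" --pt "120 -78 0 -3" --pt "160 -104 0 -4" --pt "200 -130 0 -5" --pt "240 -157 0 -6" --pt "280 -183 0 -7" --pt "320 -209 0 -7" --hand 0

```text
time: 0.95
ee_pos: [0.4268, -0.1414, 0.2314]
eef_rot: [[0.838, 0.546, 0.0], [0.546, -0.838, -0.0], [0.0, 0.0, -1.0]]
contact_force: [0.8, -0.7, 1.1]
opening: 0.0851
gripper_force: 0.0
```

```bash
cat >> h.py <<'E'
def go(x,y,z,yaw):
    s=arm.state();R=np.array(s["eef_rot"]);p=np.array(s["ee_pos"])
    cy=np.degrees(np.arctan2(R[1,0],R[0,0]))
    print("t",s["time"],"at",np.round(p,4),"yaw",round(cy,2),"open",round(s["opening"],4),"grip",s["gripper_force"],"F",np.round(s["contact_force"],1))
    print("rows to target mm:",np.round(R.T@(np.array([x,y,z])-p)*1000,1),"turn",round((cy-yaw+180)%360-180,2))
def tray(c,yaw,off):
    a=np.radians(yaw);return c[0]+off*np.cos(a),c[1]+off*np.sin(a)
E
python3 -c "
from h import *
go(*tray((.619,.158),33.1,-.025),.13,33.1)"
```

```text
t 0.95 at [ 0.4268 -0.1414  0.2314] yaw 33.09 open 0.0851 grip 0.0 F [ 0.8 -0.7  1.1]
rows to target mm: [ 299.5 -145.9  101.4] turn -0.01
```

Emit:
send_rows --pt "43 -21 8 0" --pt "86 -42 18 0" --pt "129 -63 30 0" --pt "172 -84 44 0" --pt "215 -105 58 0" --pt "258 -126 72 0" --pt "285 -139 86 0" --pt "299.5 -146 100 0"

```text
time: 1.75
ee_pos: [0.5985, 0.1449, 0.1299]
eef_rot: [[0.837, 0.547, -0.0], [0.547, -0.837, 0.0], [-0.0, -0.0, -1.0]]
contact_force: [-0.1, -0.0, -0.2]
opening: 0.0854
gripper_force: 0.0
```

```bash
python3 -c "
from h import *
go(*tray((.619,.158),33.1,-.025),.027,33.1)
d=grab('top','pics/t1.png');e=grab('scene','pics/s1.png')
cv2.imwrite('pics/v1.png',np.hstack([cv2.resize(d['pixels'][110:240,110:240],(400,400)),cv2.resize(e['pixels'][120:220,150:250],(400,400))]))"
```

```text
t 1.75 at [0.5985 0.1449 0.1299] yaw 33.18 open 0.0854 grip 0.0 F [-0.1 -0.  -0.2]
rows to target mm: [ -0.6   0.3 102.9] turn 0.08
```

View pics/v1.png

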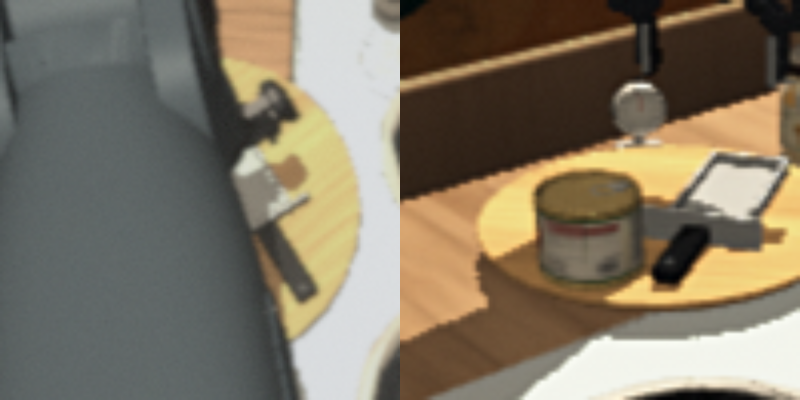

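The arm hides half the tray from above. In the scene view the two open fingers stand either side of the pan, and the tin is clear of them. I'll descend in two steps.

Emit:
send_rows --pt "0 0 15 0" --pt "0 0 30 0" --pt "0 0 45 0" --pt "0 0 60 0" --pt "0 0 70 0" --pt "0 0 76 0" --pt "0 0 82 0" --pt "0 0 82 0"

```text
time: 2.65
ee_pos: [0.5974, 0.1421, 0.049]
eef_rot: [[0.838, 0.545, -0.001], [0.545, -0.838, -0.0], [-0.001, -0.0, -1.0]]
contact_force: [-0.3, 0.1, -0.1]
opening: 0.0855
gripper_force: 0.0
```

Emit:
send_rows --pt "0 0 4 0" --pt "0 0 8 0" --pt "0 0 12 0" --pt "0 0 16 0" --pt "0 0 19 0" --pt "0 0 20 0" --pt "0 0 20 0" --pt "0 0 20 0"

```text
time: 3.45
ee_pos: [0.5977, 0.1425, 0.0294]
eef_rot: [[0.838, 0.546, 0.0], [0.546, -0.838, 0.0], [0.0, -0.0, -1.0]]
contact_force: [-0.8, -0.6, 0.6]
opening: 0.0854
gripper_force: 0.0
```

Emit:
send_rows --pt "0 0 2 0" --pt "0 0 2 0" --pt "0 0 2 0" --pt "0 0 2 0" --pt "0 0 2 0" --pt "0 0 2 0" --pt "0 0 2 0" --pt "0 0 2 0" --hand 1

```text
time: 4.25
ee_pos: [0.5977, 0.1425, 0.0278]
eef_rot: [[0.838, 0.546, 0.0], [0.546, -0.838, 0.0], [0.0, -0.0, -1.0]]
contact_force: [-1.9, 0.2, 5.1]
opening: 0.0626
gripper_force: 66.7
```

Emit:
send_rows --pt "0 0 -6 0" --pt "0 0 -16 0" --pt "0 0 -30 0" --pt "0 0 -45 0" --pt "0 0 -60 0" --pt "0 0 -75 0" --pt "0 0 -90 0" --pt "0 0 -95 0"

```text
time: 5.05
ee_pos: [0.5984, 0.1426, 0.1243]
eef_rot: [[0.838, 0.545, 0.002], [0.545, -0.838, 0.001], [0.002, 0.001, -1.0]]
contact_force: [1.3, 0.7, -3.4]
opening: 0.0623
gripper_force: 66.5
```

```bash
python3 -c "
from h import *
G=(.701,-.2925);go(*tray(G,2.7,-.16-.025),.125,2.7)
d=grab('top');e=grab('scene')
cv2.imwrite('pics/v2.png',np.hstack([cv2.resize(d['pixels'][110:240,110:240],(400,400)),cv2.resize(e['pixels'][100:220,150:270],(400,400))]))"
```

```text
t 5.05 at [0.5984 0.1426 0.1243] yaw 33.05 open 0.0623 grip 66.50511145591736 F [ 1.3  0.7 -3.4]
rows to target mm: [-311.   327.2   -1.2] turn 30.35
```

View pics/v2.png

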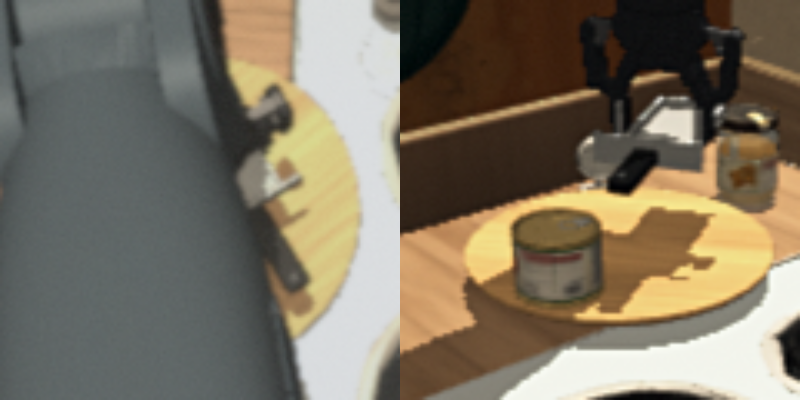

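The tray hangs level between the fingers, and the yellow tin still stands on the turntable. Next I'll carry it, bowing towards the robot to stay clear of the mill.

```bash
python3 -c "
from h import *
go(.47,-.05,.13,10)
d=grab('top');print('mill',ray(d,[(281,99)],.165),'shaker',ray(d,[(238,101)],.09))"
```

```text
t 5.15 at [0.5981 0.1426 0.1231] yaw 33.06 open 0.0625 grip 66.50402069091797 F [-0.2 -0.4 -3.7]
rows to target mm: [-212.4   91.5   -7.1] turn 23.06
mill [[ 0.76088411 -0.09805603  0.165     ]] shaker [[0.77565173 0.00956575 0.09      ]]
```

Emit:
send_rows --pt "-20 8 -3 0" --pt "-45 19 -5 3" --pt "-75 32 -7 6" --pt "-105 45 -7 9" --pt "-135 58 -7 13" --pt "-165 71 -7 17" --pt "-195 84 -7 20" --pt "-212 91.5 -7 23"

```text
time: 6.0
ee_pos: [0.4676, -0.0513, 0.1285]
eef_rot: [[0.985, 0.171, -0.002], [0.171, -0.985, -0.0], [-0.002, -0.0, -1.0]]
contact_force: [0.4, 0.4, -3.3]
opening: 0.0621
gripper_force: 66.5
```

```bash
python3 -c "
from h import *
go(*tray((.701,-.2925),2.7,-.185),.08,2.7)"
```

```text
t 6.0 at [ 0.4676 -0.0513  0.1285] yaw 9.87 open 0.0621 grip 66.4846122264862 F [ 0.4  0.4 -3.3]
rows to target mm: [  5.1 254.6  48.4] turn 7.17
```

Emit:
send_rows --pt "0 25 0 1" --pt "0 60 0 2" --pt "0 100 0 3" --pt "0 140 0 4" --pt "1 180 0 5" --pt "3 215 0 6" --pt "4 240 0 7" --pt "5 254.5 0 7"

```text
time: 6.8
ee_pos: [0.519, -0.3014, 0.128]
eef_rot: [[0.999, 0.051, -0.001], [0.051, -0.999, 0.001], [-0.001, -0.001, -1.0]]
contact_force: [0.7, 0.5, -3.0]
opening: 0.0622
gripper_force: 66.5
```

```bash
python3 -c "
from h import *
go(*tray((.701,-.2925),2.7,-.185),-.001,2.7)
d=grab('top');e=grab('scene')
cv2.imwrite('pics/v3.png',np.hstack([cv2.resize(d['pixels'][90:290,250:450],(400,400)),cv2.resize(e['pixels'][130:330,220:420],(400,400))]))"
```

```text
t 6.8 at [ 0.519  -0.3014  0.128 ] yaw 2.95 open 0.0622 grip 66.52949810028076 F [ 0.7  0.5 -3. ]
rows to target mm: [ -2.6  -0.2 129.1] turn 0.25
```

View pics/v3.png

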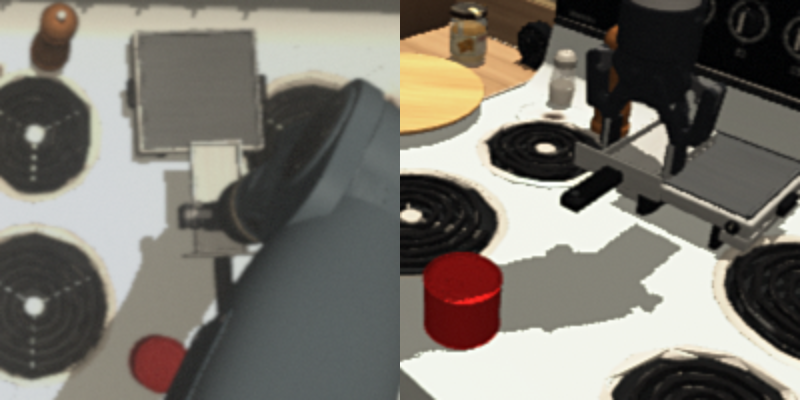

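The tray is level in front of the griddle with its nose close to the front face. The red tin is clear, left of and behind the handle. I'll back off about 15 mm and lower it.

Emit:
send_rows --pt "-5 0 15 0" --pt "-10 0 32 0" --pt "-15 0 50 0" --pt "-17 0 68 0" --pt "-17 0 84 0" --pt "-17 0 98 0" --pt "-17 0 110 0" --pt "-17 0 116 0"

```text
time: 7.7
ee_pos: [0.5016, -0.2992, 0.0122]
eef_rot: [[0.999, 0.055, -0.002], [0.055, -0.999, 0.001], [-0.001, -0.001, -1.0]]
contact_force: [-0.9, -0.2, -2.6]
opening: 0.0619
gripper_force: 66.5
```

Emit:
send_rows --pt "0 0 2 0" --pt "0 0 4 0" --pt "0 0 6 0" --pt "0 0 8 0" --pt "0 0 9 0" --pt "0 0 10 0" --pt "0 0 10 0" --pt "0 0 10 0"

```text
time: 8.5
ee_pos: [0.5023, -0.3005, 0.0033]
eef_rot: [[0.999, 0.053, 0.0], [0.053, -0.999, 0.0], [0.0, -0.0, -1.0]]
contact_force: [0.5, -0.3, -3.1]
opening: 0.062
gripper_force: 66.5
```

Emit:
send_rows --pt "0 0 1 0" --pt "0 0 2 0" --pt "0 0 3 0" --pt "0 0 4 0" --pt "0 0 4 0" --pt "0 0 4 0" --pt "0 0 4 0" --pt "0 0 4 0"

```text
time: 9.3
ee_pos: [0.5023, -0.3005, -0.0007]
eef_rot: [[0.999, 0.053, 0.0], [0.053, -0.999, 0.0], [0.0, -0.0, -1.0]]
contact_force: [-0.2, -0.3, -4.2]
opening: 0.0622
gripper_force: 66.5
```

Emit:
send_rows --pt "0 0 0.5 0" --pt "0 0 1 0" --pt "0 0 1.5 0" --pt "0 0 1.5 0" --pt "0 0 1.5 0" --pt "0 0 1.5 0" --pt "0 0 1.5 0" --pt "0 0 1.5 0"

```text
time: 10.1
ee_pos: [0.5023, -0.3005, -0.0012]
eef_rot: [[0.999, 0.053, 0.001], [0.053, -0.999, -0.0], [0.001, 0.0, -1.0]]
contact_force: [-2.9, 1.2, 7.8]
opening: 0.0623
gripper_force: 67.9
```

Contact with the cooktop. Release.

Emit:
send_rows --pt "0 0 0 0" --pt "0 0 0 0" --pt "0 0 0 0" --pt "0 0 0 0" --pt "0 0 0 0" --pt "0 0 0 0" --pt "0 0 0 0" --pt "0 0 0 0" --hand 0

```text
time: 10.9
ee_pos: [0.5022, -0.3004, -0.0023]
eef_rot: [[0.999, 0.053, -0.0], [0.053, -0.999, 0.0], [-0.0, -0.0, -1.0]]
contact_force: [-0.9, 0.1, -1.2]
opening: 0.0855
gripper_force: 0.0
```

Emit:
send_rows --pt "0 0 -8 0" --pt "0 0 -20 0" --pt "0 0 -35 0" --pt "0 0 -50 0" --pt "-20 0 -65 0" --pt "-45 0 -75 0" --pt "-75 0 -80 0" --pt "-97 0 -80 0"

```text
time: 11.7
ee_pos: [0.4045, -0.306, 0.0797]
eef_rot: [[0.999, 0.053, 0.002], [0.053, -0.999, -0.001], [0.001, 0.001, -1.0]]
contact_force: [0.2, -0.3, -0.2]
opening: 0.0854
gripper_force: 0.0
```

```bash
python3 -c "
from h import *
go(.5,-.3,.08,2.7)
d=grab('top','pics/t4.png');e=grab('scene','pics/s4.png')
print(proj(d,[(.404,-.306,.01)]),proj(e,[(.404,-.306,.01)]))
cv2.imwrite('pics/v4.png',np.hstack([cv2.resize(d['pixels'][100:250,290:440],(400,400)),cv2.resize(e['pixels'][180:330,240:390],(400,400))]))"
```

```text
t 11.7 at [ 0.4045 -0.306   0.0797] yaw 3.06 open 0.0854 grip 0.0 F [ 0.2 -0.3 -0.2]
rows to target mm: [95.7 -0.9 -0.2] turn 0.36
[[348.82677613 245.05139843]] [[296.51295276 285.3922505 ]]
```

View pics/v4.png

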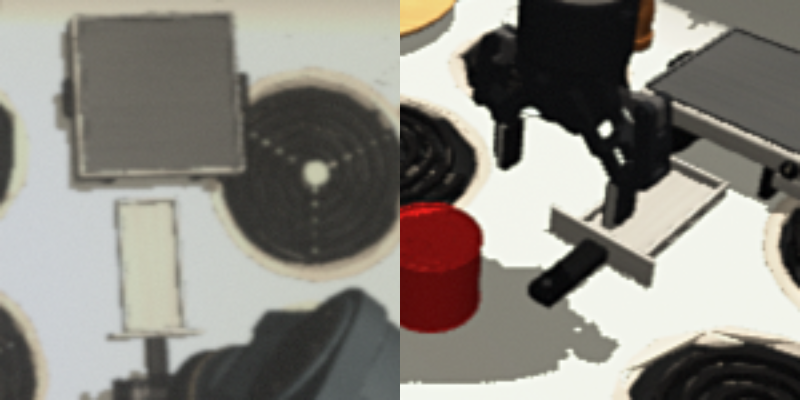

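The tray lies flat. Its nose is at crop (115..172, 201), or image (333..355, 175), and its plate spans crop (108,338) to (201,334). The griddle's front top edge spans crop (80,175) to (243,172), and the red tin is clear. Now I'll measure the alignment.

```bash
python3 - <<'E'
from h import *
d=grab('top');s=8/3
C=lambda x,y:(290+(x+.5)/s-.5,100+(y+.5)/s-.5)
n=ray(d,[C(115,202),C(174,200)],.014);p=ray(d,[C(108,338),C(201,334)],.026)
print(n,p);a=n.mean(0)-p.mean(0);yaw=np.degrees(np.arctan2(a[1],a[0]))
print('tray yaw',yaw,np.linalg.norm(a[:2]),'plate yaw',[np.degrees(np.arctan2(*-(q[1]-q[0])[[0,1]]))for q in(n,p)])
g=ray(d,[C(76,15),C(233,13),C(243,172),C(79,176)],.06);print(g,g.mean(0))
print('gyaw',[np.degrees(np.arctan2(*(g[i]-g[j])[1::-1])) for i,j in((0,3),(1,2))],[np.degrees(np.arctan2(*(g[i]-g[j])[1::-1]))-90 for i,j in((0,1),(3,2))])
# griddle edge fine: subpixel front and left/right edges by gradient
im=cv2.GaussianBlur(d["pixels"].mean(2),(0,0),.7)
cv2.imwrite('pics/g.png',im)
for r in range(112,162,8): 
    row=im[r,310:390];gr=np.diff(row);print(r,[(310+i,round(gr[i])) for i in np.argsort(-abs(gr))[:5]])
for r in range(180,222,6):
    row=im[r,322:366];gr=np.diff(row);print('T',r,[(322+i,round(gr[i])) for i in np.argsort(-abs(gr))[:5]])
E
```

```text
[[ 0.59557951 -0.25925065  0.014     ]
 [ 0.59954005 -0.32124511  0.014     ]] [[ 0.45333791 -0.25078876  0.026     ]
 [ 0.4600144  -0.34645808  0.026     ]]
tray yaw 3.4022340624113125 0.14113237207549323 plate yaw [np.float64(-3.6554018353987296), np.float64(-3.9920358403381297)]
[[ 0.78039713 -0.20823781  0.06      ]
 [ 0.78793921 -0.3695796   0.06      ]
 [ 0.62345316 -0.37946599  0.06      ]
 [ 0.6143202  -0.21322354  0.06      ]] [ 0.70152742 -0.29262673  0.06      ]
gyaw [np.float64(1.7195379578011392), np.float64(3.4396101360709834)] [np.float64(2.676396818628035), np.float64(3.1445327104111698)]
112 [(np.int64(377), 31), (np.int64(313), -29), (np.int64(376), 27), (np.int64(312), -25), (np.int64(314), -24)]
120 [(np.int64(377), 33), (np.int64(312), -31), (np.int64(313), -28), (np.int64(378), 28), (np.int64(376), 25)]
128 [(np.int64(382), 40), (np.int64(313), -37), (np.int64(314), -31), (np.int64(381), 30), (np.int64(383), 27)]
136 [(np.int64(382), 32), (np.int64(312), -27), (np.int64(317), 27), (np.int64(383), 25), (np.int64(310), -24)]
144 [(np.int64(310), -29), (np.int64(31
[... 523 characters left out ...]
7), 16)]
T 192 [(np.int64(332), -23), (np.int64(335), 23), (np.int64(333), -22), (np.int64(354), -15), (np.int64(356), 14)]
T 198 [(np.int64(333), -21), (np.int64(357), 21), (np.int64(354), -18), (np.int64(335), 16), (np.int64(332), -15)]
T 204 [(np.int64(357), 29), (np.int64(355), -22), (np.int64(354), -22), (np.int64(333), -18), (np.int64(358), 17)]
T 210 [(np.int64(336), 26), (np.int64(334), -24), (np.int64(333), -24), (np.int64(357), 14), (np.int64(337), 14)]
T 216 [(np.int64(358), 28), (np.int64(355), -21), (np.int64(356), -19), (np.int64(334), -19), (np.int64(359), 16)][ WARN:0@1.056] global loadsave.cpp:1063 imwrite_ Unsupported depth image for selected encoder is fallbacked to CV_8U.
```

Emit:
send_rows --pt "3 0 10 0" --pt "6 0 20 0" --pt "6 0 30 0" --pt "6 0 40 0" --pt "6 0 52 0" --pt "6 0 62 0" --pt "6 0 70 0" --pt "6 0 75 0"

```text
time: 12.65
ee_pos: [0.4111, -0.3051, 0.0018]
eef_rot: [[0.999, 0.053, -0.001], [0.053, -0.999, 0.001], [-0.001, -0.001, -1.0]]
contact_force: [-1.0, -0.8, 0.3]
opening: 0.0856
gripper_force: 0.0
```

Emit:
send_rows --pt "0 0 0 0" --pt "0 0 0 0" --pt "0 0 0 0" --pt "0 0 0 0" --pt "0 0 0 0" --pt "0 0 0 0" --pt "0 0 0 0" --pt "0 0 0 0" --hand 1

```text
time: 13.45
ee_pos: [0.4116, -0.3055, 0.0033]
eef_rot: [[0.999, 0.053, 0.001], [0.053, -0.999, -0.0], [0.001, 0.001, -1.0]]
contact_force: [-1.2, 0.1, 5.6]
opening: 0.0204
gripper_force: 61.7
```

```bash
python3 - <<'E'
from h import *
go(.41,-.31,.003,2.8)
d=grab('top');im=cv2.GaussianBlur(d["pixels"].mean(2),(0,0),.7);o=cv2.GaussianBlur(cv2.imread('pics/t4.png').mean(2),(0,0),.7)
for nm,I in(('old',o),('new',im)):
    L=[];R=[]
    for r in range(180,218,2):
        a=I[r,326:342];b=I[r,348:364]   # dark wall outlines, weighted centroid
        w=np.clip(np.median(a)-a-8,0,None);v=np.clip(np.median(b)-b-8,0,None)
        if w.sum()>0 and v.sum()>0: L.append((326+(w*np.arange(16)).sum()/w.sum(),r));R.append((348+(v*np.arange(16)).sum()/v.sum(),r))
    L=ray(d,L,.014);R=ray(d,R,.014)
    m=(L+R)/2;k=np.polyfit(m[:,0],m[:,1],1);print(nm,'width',np.median(L[:,1]-R[:,1]),'yaw',np.degrees(np.arctan(k[0])),'y at .528',np.polyval(k,.528))
cv2.imwrite('pics/v5.png',cv2.resize(cv2.imread('pics/s4.png')[160:270,300:440],(763,600),interpolation=cv2.INTER_CUBIC))
E
```

```text
t 13.45 at [ 0.4116 -0.3055  0.0033] yaw 3.06 open 0.0204 grip 61.69906139373779 F [-1.2  0.1  5.6]
rows to target mm: [-1.8  4.4  0.3] turn 0.26
old width 0.059298865662575195 yaw 4.058421632453515 y at .528 -0.29496711466145925
new width 0.05914063391735136 yaw 2.980165838874469 y at .528 -0.2952608926407615
```

View pics/v5.png

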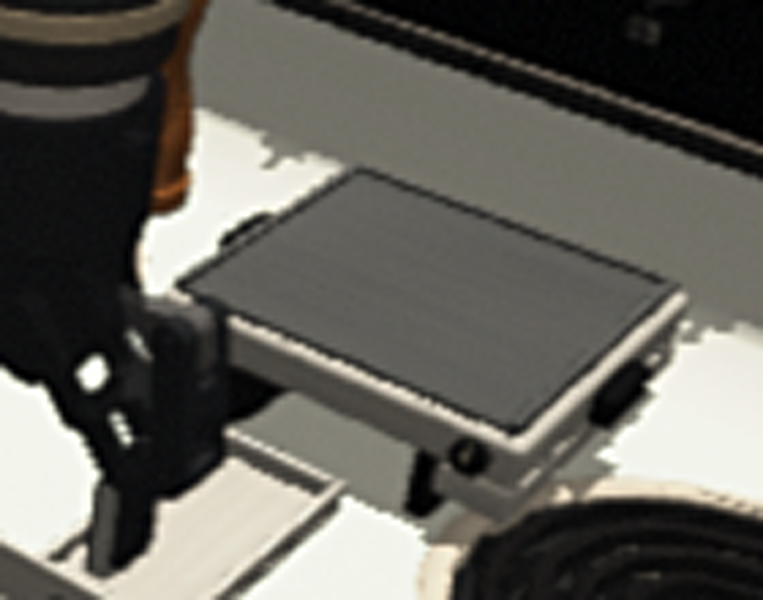

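```bash
python3 - <<'E'
from h import *
d=grab('scene');C=lambda x,y:(300+(x+.5)/5.45-.5,160+(y+.5)/5.45-.5)
print('top corners LF,RF,RB,LB',ray(d,[C(178,290),C(517,447),C(686,292),C(360,168)],.06))
print('nose R',ray(d,[C(340,481)],.014),'jamb',ray(d,[C(410,510)],0))
E
```

```text
top corners LF,RF,RB,LB [[ 0.60921406 -0.23075347  0.06      ]
 [ 0.61366654 -0.38790081  0.06      ]
 [ 0.77779382 -0.3779032   0.06      ]
 [ 0.77019549 -0.21882202  0.06      ]]
nose R [[ 0.60265265 -0.32477804  0.014     ]] jamb [[ 0.6255352  -0.34624343  0.        ]]
```

Both views put the tray 7 to 10 mm left of the slot axis. I'll shift it 8 mm right, then advance the nose into the flare.

Emit:
send_rows --pt "0 3 0 0" --pt "0 6 0 0.2" --pt "0 8 0 0.2" --pt "4 8 0 0.2" --pt "9 8 0 0.2" --pt "14 8 0 0.2" --pt "19 8 0 0.2" --pt "24 8 0 0.2"

```text
time: 14.35
ee_pos: [0.4342, -0.312, 0.0032]
eef_rot: [[0.999, 0.049, -0.003], [0.049, -0.999, -0.0], [-0.003, 0.0, -1.0]]
contact_force: [-9.6, -0.2, 9.9]
opening: 0.0202
gripper_force: 62.4
```

Emit:
send_rows --pt "3 0 0 0" --pt "6 0 0 0" --pt "9 0 0 0" --pt "12 0 0 0" --pt "15 0 0 0" --pt "18 0 0 0" --pt "20 0 0 0" --pt "20 0 0 0"

```text
time: 15.15
ee_pos: [0.4545, -0.311, 0.0032]
eef_rot: [[0.999, 0.049, -0.002], [0.049, -0.999, -0.0], [-0.002, 0.0, -1.0]]
contact_force: [-7.0, -0.3, 9.3]
opening: 0.0205
gripper_force: 62.3
```

```bash
python3 - <<'E'
from h import *
go(.557,-.31,.003,2.8)
d=grab('top');e=grab('scene')
cv2.imwrite('pics/v6.png',np.hstack([cv2.resize(d['pixels'][130:230,300:400],(400,400),interpolation=2),cv2.resize(e['pixels'][180:290,300:410],(400,400),interpolation=2)]))
E
```

```text
t 15.15 at [ 0.4545 -0.311   0.0032] yaw 2.82 open 0.0205 grip 62.28439807891846 F [-7.  -0.3  9.3]
rows to target mm: [102.5   4.   -0. ] turn 0.02
```

View pics/v6.png

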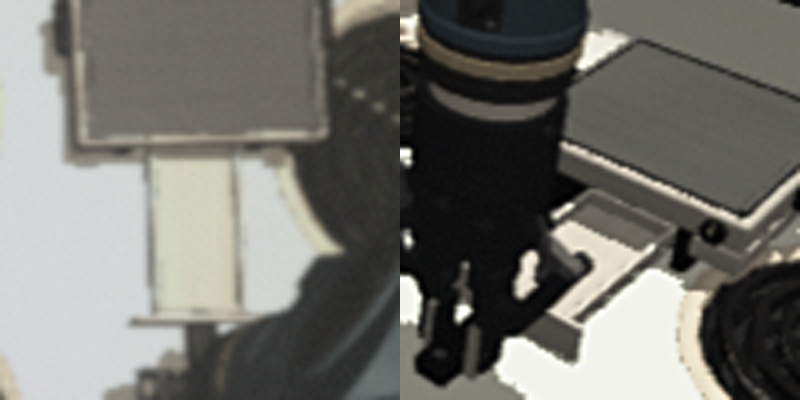

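The nose is about 25 mm into the mouth and centred, with no sideways force. Continue.

Emit:
send_rows --pt "4 0 0 0" --pt "9 0 0 0" --pt "14 0 0 0" --pt "19 0 0 0" --pt "24 0 0 0" --pt "29 0 0 0" --pt "34 0 0 0" --pt "38 0 0 0"

```text
time: 16.05
ee_pos: [0.4922, -0.3092, 0.0032]
eef_rot: [[0.999, 0.049, -0.003], [0.049, -0.999, -0.0], [-0.003, 0.0, -1.0]]
contact_force: [-9.2, -0.2, 9.1]
opening: 0.0206
gripper_force: 62.3
```

Emit:
send_rows --pt "4 0 0 0" --pt "9 0 0 0" --pt "14 0 0 0" --pt "19 0 0 0" --pt "24 0 0 0" --pt "29 0 0 0" --pt "34 0 0 0" --pt "38 0 0 0"

```text
time: 16.85
ee_pos: [0.5302, -0.3073, 0.0032]
eef_rot: [[0.999, 0.049, -0.003], [0.049, -0.999, -0.0], [-0.003, 0.0, -1.0]]
contact_force: [-8.8, -0.3, 9.8]
opening: 0.0205
gripper_force: 62.3
```

Emit:
send_rows --pt "4 0 0 0" --pt "8 0 0 0" --pt "12 0 0 0" --pt "16 0 0 0" --pt "20 0 0 0" --pt "24 0 0 0" --pt "27 0 0 0" --pt "29 0 0 0"

```text
time: 17.65
ee_pos: [0.5591, -0.3059, 0.0032]
eef_rot: [[0.999, 0.049, -0.003], [0.049, -0.999, -0.0], [-0.003, 0.0, -1.0]]
contact_force: [-9.1, -0.6, 9.4]
opening: 0.0201
gripper_force: 62.3
```

Emit:
send_rows --pt "1 0 0 0" --pt "2 0 0 0" --pt "3 0 0 0" --pt "4 0 0 0" --pt "5 0 0 0" --pt "6 0 0 0" --pt "6 0 0 0" --pt "6 0 0 0"

```text
time: 18.45
ee_pos: [0.5651, -0.3056, 0.0033]
eef_rot: [[0.999, 0.049, -0.002], [0.049, -0.999, -0.0], [-0.002, 0.0, -1.0]]
contact_force: [-8.0, -0.5, 7.6]
opening: 0.0205
gripper_force: 62.3
```

Emit:
send_rows --pt "0.7 0 0 0" --pt "1.4 0 0 0" --pt "2.1 0 0 0" --pt "2.8 0 0 0" --pt "3.5 0 0 0" --pt "4 0 0 0" --pt "4 0 0 0" --pt "4 0 0 0"

```text
time: 19.25
ee_pos: [0.569, -0.3054, 0.0033]
eef_rot: [[0.999, 0.049, -0.002], [0.049, -0.999, -0.0], [-0.002, 0.0, -1.0]]
contact_force: [-9.0, -0.5, 8.4]
opening: 0.0206
gripper_force: 62.3
```

Emit:
send_rows --pt "0.7 0 0 0" --pt "1.4 0 0 0" --pt "2.1 0 0 0" --pt "2.8 0 0 0" --pt "3.4 0 0 0" --pt "3.4 0 0 0" --pt "3.4 0 0 0" --pt "3.4 0 0 0"

```text
time: 20.05
ee_pos: [0.5695, -0.3055, 0.0031]
eef_rot: [[0.999, 0.048, -0.008], [0.048, -0.999, -0.001], [-0.008, 0.0, -1.0]]
contact_force: [-18.9, -2.9, 15.3]
opening: 0.0207
gripper_force: 62.9
```

Stopped hard at the predicted home position. I'll ease off the load and release.

Emit:
send_rows --pt "-1 0 0 0" --pt "-2 0 0 0" --pt "-2.5 0 0 0" --pt "-2.5 0 0 0" --pt "-2.5 0 0 0" --pt "-2.5 0 0 0" --pt "-2.5 0 0 0" --pt "-2.5 0 0 0"

```text
time: 20.85
ee_pos: [0.5695, -0.3056, 0.0032]
eef_rot: [[0.999, 0.049, -0.003], [0.049, -0.999, -0.001], [-0.003, 0.0, -1.0]]
contact_force: [-9.6, -1.1, 9.2]
opening: 0.0202
gripper_force: 62.2
```

Emit:
send_rows --pt "0 0 0 0" --pt "0 0 0 0" --pt "0 0 0 0" --pt "0 0 0 0" --pt "0 0 0 0" --pt "0 0 0 0" --pt "0 0 0 0" --pt "0 0 0 0" --hand 0

```text
time: 21.65
ee_pos: [0.5716, -0.3052, 0.0028]
eef_rot: [[0.999, 0.05, -0.0], [0.05, -0.999, 0.0], [-0.0, -0.0, -1.0]]
contact_force: [-0.4, 0.1, -0.5]
opening: 0.0855
gripper_force: 0.0
```

Emit:
send_rows --pt "0 0 -8 0" --pt "0 0 -20 0" --pt "0 0 -40 0" --pt "0 0 -65 0" --pt "0 0 -95 0" --pt "-30 0 -130 0" --pt "-70 0 -150 0" --pt "-100 0 -160 0"

```text
time: 22.45
ee_pos: [0.4708, -0.3106, 0.1661]
eef_rot: [[0.999, 0.05, 0.003], [0.05, -0.999, -0.002], [0.003, 0.002, -1.0]]
contact_force: [0.0, -0.5, 0.1]
opening: 0.0856
gripper_force: 0.0
```

Emit:
send_rows --pt "0 40 0 0" --pt "0 80 0 0" --pt "0 120 0 0" --pt "0 150 0 0" --pt "0 170 0 0" --pt "0 180 0 0" --pt "0 180 0 0" --pt "0 180 0 0"

```text
time: 23.25
ee_pos: [0.4806, -0.4892, 0.1631]
eef_rot: [[0.999, 0.05, -0.0], [0.05, -0.999, 0.0], [0.0, -0.0, -1.0]]
contact_force: [0.1, 0.5, -0.4]
opening: 0.0857
gripper_force: 0.0
```

```bash
python3 - <<'E'
from h import *
go(.5,-.31,.1,2.8)
d=grab('top');e=grab('scene')
cv2.imwrite('pics/v7.png',np.hstack([cv2.resize(d['pixels'][95:235,130:400],(771,400),interpolation=2)[:,300:771][:, 71:],cv2.resize(e['pixels'][140:290,180:420],(400,250),interpolation=2).repeat(1,0) if 0 else cv2.resize(e['pixels'][140:290,170:410],(400,400),interpolation=2)]))
E
```

```text
t 23.25 at [ 0.4806 -0.4892  0.1631] yaw 2.87 open 0.0857 grip 0.0 F [ 0.1  0.5 -0.4]
rows to target mm: [  28.4 -178.    63.2] turn 0.07
```

View pics/v7.png

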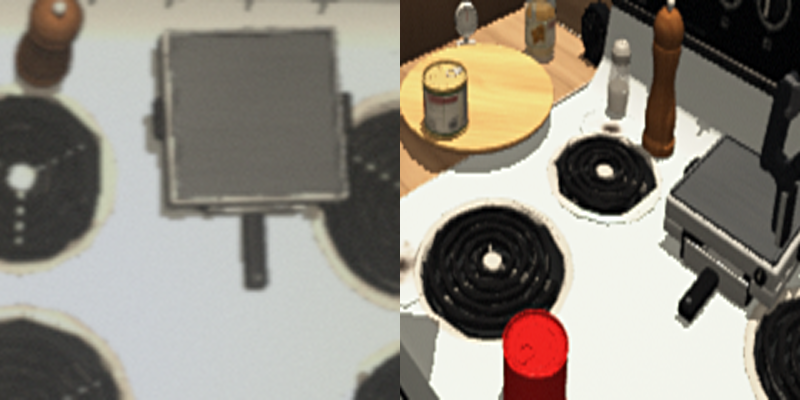

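The tray is in the slot with only its handle showing, the tin stands on the turntable, and the shaker and mill are upright. I'll check the seating numerically.

```bash
python3 - <<'E'
from h import *
d=grab('top');e=grab('scene');s=771/270
C=lambda x,y:(130+(x+371+.5)/s-.5,95+(y+.5)/s-.5)
print('top handle end',ray(d,[C(257,289)],.016),'exp',tray((.7015,-.2925),2.8,-.164))
print('top plate edge',ray(d,[C(205,209),C(322,206)],.026))
S=lambda x,y:(170+(x-400+.5)*.6-.5,140+(y+.5)*.375-.5)
print('scene handle end top',ray(e,[S(688,303)],.018),'plate top R',ray(e,[S(750,281)],.026),'front bottom RF corner',ray(e,[S(768,300)],0))
cv2.imwrite('pics/v8.png',cv2.resize(e['pixels'][205:270,325:420],(800,547),interpolation=2))
E
```

```text
top handle end [[ 0.53951193 -0.3060476   0.016     ]] exp (np.float64(0.5376957934760048), np.float64(-0.30051136224648056))
top plate edge [[ 0.61485848 -0.25266175  0.026     ]
 [ 0.62124631 -0.36663432  0.026     ]]
scene handle end top [[ 0.5481502  -0.31054704  0.018     ]] plate top R [[ 0.62615613 -0.35313744  0.026     ]] front bottom RF corner [[ 0.65616563 -0.36819798  0.        ]]
```

View pics/v8.png

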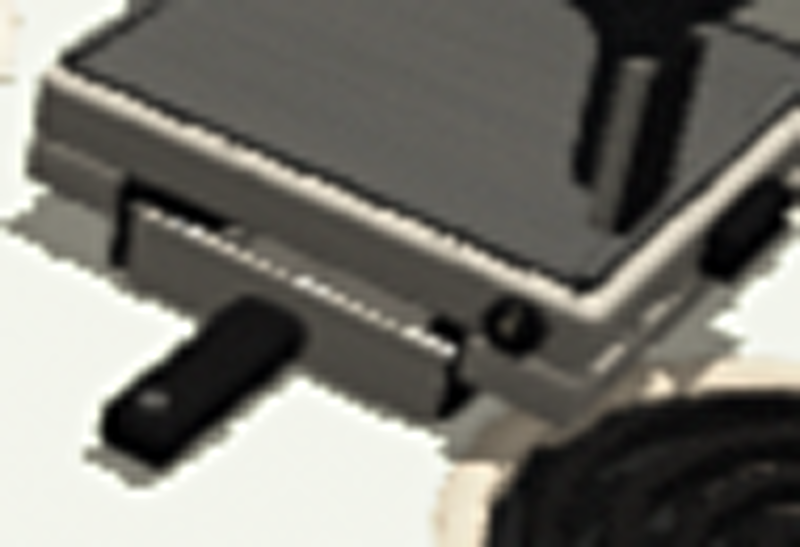

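The plate sits flush against the front face, and the handle end is within 2 mm of its expected home position. Handing in.

```bash
python3 -c "
from bench import arm
print(arm.close_job())"
```

```text
the job is handed in; nothing more can be done
None
```

I handed the job in at about 23 s with no verdict returned: the tray is in the slot with its front plate against the griddle, and in the last pictures the tin stood on the turntable and the shaker and mill looked undisturbed.

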